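Take the filled mould off the compacting table

ROBOT

A 6-joint arm with a two-finger parallel gripper is mounted at the origin on the work surface. World frame = base frame: x ahead of the robot, y to its left, z up, the work surface at z = 0. Lengths are in m, angles in rad, forces in N, time in s.
With the tool pointing down it reaches from about 0.275 to 0.75 m from the base axis. Payload 10.2 kg.
Tool frame: the origin (TCP) lies on the centre line of the jaws, within the pads' length; the fingertips stand 25 mm ahead of it and the grasp point (between the pads) lies 6 mm ahead of it (tcp_to_tips is the distance from the TCP to the fingertips, in m); z points along the fingers, y is the direction in which the jaws open and shut (so a half turn about z gives the same grasp; the last joint's range is limited). The gripper opens to 85 mm and grips with 20 to 120 N. Pads are 22 mm wide; open, the fingers measure 114 mm over their backs; the gripper's body (76 mm by 85 mm) begins 54 mm behind the grasp point. The pads swing forward as they close: fully open they stand 13 mm farther back than shut.
Start: joints at [-1.341, 0.313, 1.498, -0, 1.331, -0.223], TCP at [0.23, -0.472, 0.256] pointing down, gripper open.
Joint ranges: [-2.94, 2.94], [-0.97, 2.17], [0.19, 2.56], [-1.23, 4.37], [0.02, 3.11], [-2.88, 2.88]. Speed limits (rad/s): [2.39, 2.39, 3.01, 3.14, 3.14, 3.14].

INTERFACE

Orientations are given as a rotation vector (axis times angle).
In Python, from cell import get_obs, camera, sign_off, tcp_to_tips gives the robot as it stands.
- The arm moves only by the tool play_rows, never from a script. Its arguments are lists of equal length, an entry for each row: "hand": the closure in counts, from 0 (fully open) to 255 (shut); "slide": the shift along the tool's x, y, z in mm, a list of three; "twist": the turn, a rotation vector about the tool's x, y, z in rad, a list of three. In form: {"hand": [hand, ...], "slide": [[tx, ty, tz], ...], "twist": [[wx, wy, wz], ...]}. A call has 1 to 8 rows; each row shifts and turns the pose as measured when the row begins, along the tool's axes as they then stand; what a row does not reach is not made up. A row lasts 1/8 s, in which the tool goes at most 62.5 mm and 10.7 degrees, less where a joint would pass 70% of its speed; a pose out of reach is approached as far as the arm can. A call with a gripper value outside its range is refused whole. The fingers move at their own pace and stop on an object; the grip force is fixed at half the most. Time passes only in rows, so rows that do not move let the fingers close. It gives the time, the measured TCP pose, the force and the opening at its end, in the units of the state.
- get_obs(): the state, without advancing time (a new reading comes with each control period).
- camera(name): name is "scene" or "top" or "wrist"; returns a dict with "pixels" (384x512x3 uint8, red, green, blue), "range_z" (384x512 float32, m along the optical axis (not along the pixel's ray), 0 where there is no reading), "fx", "fy", "cx", "cy" (pixels), "extrinsics" (4x4, takes a point from camera to world coordinates). Camera axes: x right, y up, looking along -z (the intrinsics and any distortion apply to the point x, -y, -z); pixel columns grow to the right and rows downward; lengths in m; the calibration is good to about 2 mm. A picture is of the moment at which its call begins.
- sign_off(): hands the job in, once; it reports no verdict.
The state is a dict: "t": time; "joint_positions": joint angles; "joint_velocities": joint speeds; "joint_torque": joint torques, N m; "tcp_pos": TCP position; "ee_rot": TCP orientation; "ft_force": force on the tool from outside, world axes, zero at the start; "ft_torque": the same for the moment, N m; "grip_width": opening from 0.0 (shut) to 1.0 (fully open).
Only numpy, scipy, OpenCV 4.12 (cv2) and the standard library are available. Lean on these libraries where they do the work, as an engineer would, in place of code of your own. Each camera call takes 0.05 s, during which the arm holds its last target.

TASK

The bar mould on the compacting table is held by a spring-loaded finger at one end and a fixed lip at the other. Lift the finger by its knob, swing it right out, away from the mould, as far as it goes and let it go, then draw the mould out from under the lip and, keeping it level, set it down gently (not dropped) so that it lies flat on the floor of the steel tray beside the mould already there. Leave the finger swung out, and do not disturb the other mould, the scraper or the tamper.

Things in the scene. Friction and masses are not known exactly. Their poses are not given: they have to be found in the camera images.
- nest (a point): Compacting table: grey fixed machine 310 (its x) x 250 mm (its y), aluminium top plate 80 mm above the bench. Point on the top plate in the middle of the mould's place; z up, x along the mould to the fixed lip, y to the finger's post. Four guides 10 mm high stand at x +-55 mm by the mould's sides (20 mm long, outer faces at y +-35.5 mm). Beside the mould's middle the plate is clear.
- lip (a point): Fixed steel lip: middle of its free edge, on its top, 17 mm above the top plate, 92 mm along x from nest. It is 50 mm wide and reaches 38 mm further in +x; under its first 14 mm is a slot 10 mm high that holds the mould's tab. Beyond the mould's other end (-x of nest) the plate is free: draw the mould that way by 25 mm or more to free the tab, then lift it.
- post (a point): Top of the finger's fixed upright post, on its axis, 90 mm above the top plate, at x -69, y +85 mm of nest. The post carries a visible coil spring and a 24 mm cap; the finger swings about this axis.
- knob (a point): Black upright knob, 20 mm across, 39 mm tall, at the hold-down finger's free end, 85 mm from the post's axis; point on its axis, 17 mm below its top, 73 mm above the top plate when clamped. Below it are the blade (18 mm wide, top 23 mm below this point, running to the post) and the toe (12 mm across, foot 49 mm below). The knob turns freely on its stud, so the hand need not turn on the arc.
- finger_lift (a joint): Height of the finger on its post, m: about 0 with its toe on the plate inside the mould, stop at +0.026, -0.012 let down with nothing under it. A spring pushes it down, about 7 N at 0 and 11 N at 0.020. Clamped, the toe's foot is 12 mm below the mould's rim, so raise the finger more than 12 mm (0.016 to 0.022 is good) to pass over the rim.
- finger_swing (a joint): Swing of the finger about its post, rad: 0 to 0.15 when clamped, growing as it swings out towards the lip's end (counter-clockwise from above), stop at 2.4. At angle a the knob is at (85 sin a, -85 cos a) mm from the post's axis in nest's x, y. From 1.0 the toe is clear of the mould; beyond 2.0 it leaves room for a hand. Light friction keeps it where it is left.
- mould_mid (a point): Centre, half-way up, of the clamped mould: aluminium trough 170 mm long (its x), 56 wide (y), 36 high, 0.3 to 0.65 kg, walls 5 mm, filled to 12 mm below the rim by a plywood press plate. At the foot of its +x end a flat tab, 36 mm wide, 6 thick, stands out 18 mm and reaches 11 mm under the lip. Point is 18 mm above its underside. Grip it across its width at the middle.
- tray_in (a point): Steel tray, fixed, 250 (x) x 235 mm (y) outside, walls 4 mm, rim 18 mm above the bench. Point at the centre of its inner floor, about 4 mm above the bench; z up. The other mould lies lengthwise (along x) in its -y half; the +y half is free, its middle at about x 0, y +55 mm.
- old_mould_mid (a point): Centre, half-way up, of the loose mould already in the tray: same shape and size as the clamped one, filled with brown material. To be left alone.
- mould: The clamped mould again; origin under its centre, 18 mm below mould_mid.
- scraper: loose scraper lying flat between the compacting table and the tray, wooden handle and 45 mm wide steel blade, 165 mm long, 16 mm high; origin under it, 30 mm from the handle's middle. To be left alone.
- tamper: loose hand tamper standing upright between the compacting table and the tray, steel foot and wooden handle, 60 mm across, 110 mm high; origin at the centre of its foot. To be left alone.
Things that resemble listed ones, but are neither listed nor needed, are in the scene too. What is shaped like the mould but turquoise is not meant.

How it is judged:
On the way, in this order (a step that is already met when the one before it is completed fails the run):
1. the finger is lifted over the rim, swung out and let down, with the mould still in its place (value of joint finger_swing above 1.8 rad and value of joint finger_lift below -0.006 m and distance of mould_mid from where it was at the start of the episode below 0.012 m), for 0.2 s.
2. the mould is out from under the lip and lifted clear of the compacting table (z of mould_mid in the frame of nest above 0.045 m and value of joint finger_swing above 1.5 rad), for 0.1 s.
At the end, for the whole second after the job is handed in: The mould lies still on the tray's floor: its centre within 50 mm (along the tray's x) and 95 mm (along its y) of the tray's centre, its mid-height 14 to 22 mm above the floor, level within 0.06 rad; the finger is still swung out by more than 1.5 rad; the other mould is within 25 mm of where it was (x of mould_mid in the frame of tray_in between -0.05 and 0.05 m and y of mould_mid in the frame of tray_in between -0.095 and 0.095 m and z of mould_mid in the frame of tray_in between 0.014 and 0.022 m and angle between mould_mid's own z axis and vertical below 0.06 rad and linear speed of mould below 0.02 m/s and value of joint finger_swing above 1.5 rad and distance of old_mould_mid from where it was at the start of the episode below 0.025 m); the robot touches nothing.
It fails at once if the mould is tipped by more than 0.5 rad (angle between mould_mid's own z axis and vertical above 0.5 rad).
It fails at once if the mould is dropped: it falls into the tray faster than 0.6 m/s (x of mould_mid in the frame of tray_in between -0.15 and 0.15 m and y of mould_mid in the frame of tray_in between -0.15 and 0.15 m and z of mould_mid in the frame of tray_in below 0.05 m and linear speed of mould above 0.6 m/s).
It fails at once if the other mould is pushed by more than 25 mm (distance of old_mould_mid from where it was at the start of the episode above 0.025 m).
It fails at once if the scraper or the tamper is displaced by more than 40 mm (distance of any of scraper, tamper from where it was at the start of the episode above 0.04 m).
It also fails if it takes over 58 s, if anything falls off the work surface, if the arm or the gripper's body presses on something with over 40 N, if the wrist force passes 120 N, or if a joint passes its speed limit or range.

## Working session

There is one attempt and no reset: what is moved stays moved. The work goes in short steps, Python scripts to look and compute and a tool call to move; the robot and the scene stay as the last step left them, time stands still between calls to the robot, and variables do not carry over. Pictures are saved under pics/ and viewed, and the job is handed in when it is done.

Besides the shell and the picture viewer there is one more tool, called after "Emit:" by a JSON object that holds its "op" and its "data". play_rows: Moves the arm, as the interface text tells. Its arguments: {"type":"object","properties":{"hand":{"type":"array"},"slide":{"type":"array"},"twist":{"type":"array"}},"required":["hand","slide","twist"]}

```bash
mkdir -p pics; ls
cat > h.py <<'E'
import numpy as np, cv2, pickle
from cell import *
def snap(n,f):
    c=camera(n); cv2.imwrite(f'pics/{f}.png',c['pixels'][:,:,::-1]); pickle.dump(c,open(f'pics/{f}.pkl','wb')); return c
def load(f): return pickle.load(open(f'pics/{f}.pkl','rb'))
def cloud(c):
    z=c['range_z']; v,u=np.mgrid[0:384,0:512]
    p=np.stack([(u-c['cx'])/c['fx']*z,-(v-c['cy'])/c['fy']*z,-z],-1)
    E=c['extrinsics']; return p@E[:3,:3].T+E[:3,3]
def onplane(c,u,v,h):
    E=c['extrinsics']; d=E[:3,:3]@np.array([(u-c['cx'])/c['fx'],-(v-c['cy'])/c['fy'],-1.]); o=E[:3,3]
    return o+d*(h-o[2])/d[2]
E
python3 - <<'E'
from h import *
for n in ['scene','top','wrist']:
    c=snap(n,n+'0'); print(n,c['fx'],c['fy'],c['cx'],c['cy'],[k for k in c]);print(c['extrinsics'].round(3))
print(get_obs(),tcp_to_tips)
E
```

```text
pics
scene 496.0853817962186 496.0853817962186 249.60328476614137 194.79194933238202 ['pixels', 'range_z', 'fx', 'fy', 'cx', 'cy', 'extrinsics']
[[-0.552 -0.567  0.611  1.307]
 [ 0.834 -0.391  0.39   0.52 ]
 [ 0.017  0.725  0.689  1.109]
 [ 0.     0.     0.     1.   ]]
top 484.19182631099636 484.19182631099636 253.14489890851337 194.0640411159279 ['pixels', 'range_z', 'fx', 'fy', 'cx', 'cy', 'extrinsics']
[[-0.014  0.997 -0.072  0.371]
 [-1.    -0.014 -0.004 -0.025]
 [-0.005  0.072  0.997  1.312]
 [ 0.     0.     0.     1.   ]]
wrist 330.98691739647796 330.98691739647796 253.44231039224925 191.27370833649908 ['pixels', 'range_z', 'fx', 'fy', 'cx', 'cy', 'extrinsics']
[[ 0.438  0.855  0.277  0.302]
 [-0.899  0.417  0.134 -0.438]
 [-0.001 -0.308  0.952  0.374]
 [ 0.     0.     0.     1.   ]]
{'t': 0.15, 'joint_positions': array([-1.34139536e+00,  3.13341437e-01,  1.49822484e+00,  1.94419489e-05,
        1.33101190e+00, -2.23436237e-01]), 'joint_velocities': array([-8.79221465e-05, -6.26998462e-04, -4.81668547e-03,  2.29009050e-04,
        1.89615048e-03, -1.21849026e-03]), 'joint_torque': array([ 2.01787050e-03, -4.12369466e+01, -2.59796959e+01, -1.57909108e-04,
        3.21101303e-03,  2.34258044e-05]), 'tcp_pos': array([ 0.22963641, -0.47193908,  0.25587051]), 'ee_rot': array([-3.06044982e+00, -7.05024609e-01, -2.50371264e-05]), 'ft_force': array([-0.08432841,  0.78641582, -0.207471  ]), 'ft_torque': array([ 0.01188992, -0.02016702, -0.02690005]), 'grip_width': 0.9940189286667014} 0.025
```

View pics/scene0.png

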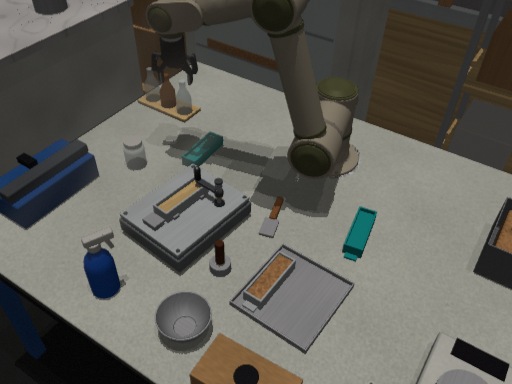

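View pics/top0.png

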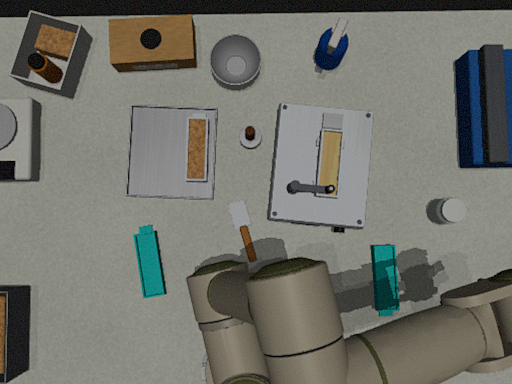

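View pics/wrist0.png

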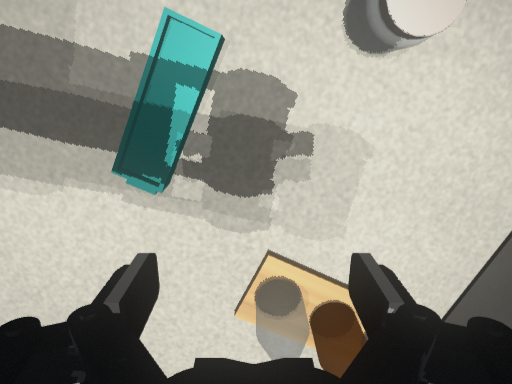

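The top view shows the compacting table at about (322,165), with the plywood-filled mould at (329,160), lip end up at (332,122), post cap at (293,187) and black knob at (330,188). The tray is at (172,152) with the brown mould at (197,150), the scraper at (243,230) and the tamper at (250,136).

Lookalikes:
- **Mould:** turquoise troughs at (150,262) and (385,280), brown mould in the tray at (197,150), and the crate with brown filling at (55,40).
- **Knob:** post cap (293,187), tamper handle (250,132).

I choose the plywood-filled mould and the dark knob at (330,188), and check both in a close crop.

Run:
```python
from h import *
im=cv2.imread('pics/top0.png')
cv2.imwrite('pics/crop_t.png',cv2.resize(im[95:235,265:380],None,fx=4.2,fy=4.2,interpolation=cv2.INTER_CUBIC))
im=cv2.imread('pics/scene0.png')
cv2.imwrite('pics/crop_s.png',cv2.resize(im[155:275,115:260],None,fx=5,fy=5,interpolation=cv2.INTER_CUBIC))
c=load('top0');P=cloud(c)
for n,(u,v) in dict(post=(293,187),knob=(330,188),mould1=(329,150),plate=(300,140),lip=(332,120),trayfloor=(155,150),old=(197,150),tamper=(250,131),scr=(249,242)).items(): print(n,P[v,u].round(4))
for (u,v) in [(283,107),(369,114),(360,223),(273,215)]: print('screw',P[v,u].round(4))
```

```text
post [ 0.4694 -0.1147  0.171 ]
knob [ 0.4662 -0.203   0.1656]
mould1 [ 0.567  -0.2122  0.1061]
plate [ 0.597  -0.1417  0.0867]
lip [ 0.6463 -0.2239  0.0924]
trayfloor [0.5908 0.2469 0.0027]
old [0.5839 0.1283 0.0339]
tamper [ 0.6171 -0.0144  0.1118]
scr [ 0.3373 -0.0068  0.0167]
screw [ 0.6849 -0.1002  0.0808]
screw [ 0.6634 -0.3218  0.0798]
screw [ 0.383  -0.2891  0.0845]
screw [ 0.4065 -0.0696  0.081 ]
```

View pics/crop_t.png

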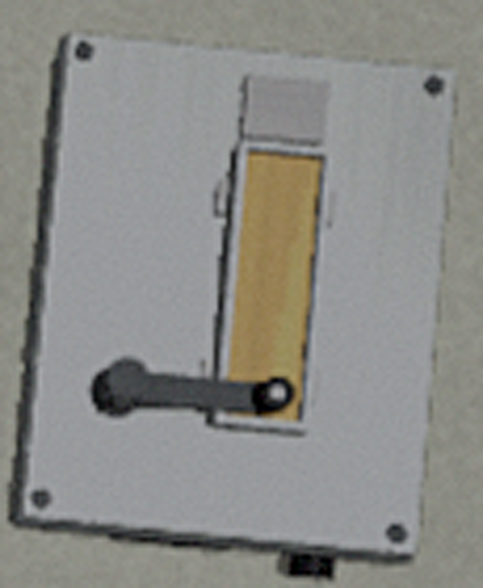

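View pics/crop_s.png

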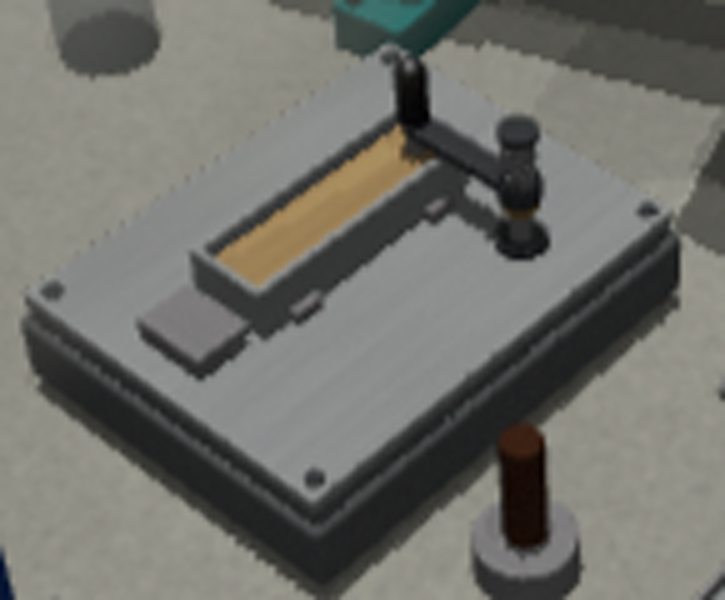

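The crops show the finger's post (518,135 in the scene crop), the blade and black knob over the plywood-filled mould's near end, and the lip at the far end. The choice is confirmed. Next I measure the frames.

Run:
```python
from h import *
c=load('top0');P=cloud(c);s=load('scene0')
# screws centroid by dark blobs in top
g=cv2.cvtColor(c['pixels'],cv2.COLOR_RGB2GRAY).astype(float)
S=[]
for (u,v) in [(284,107),(368,115),(360,222),(274,214)]:
    w=g[v-4:v+5,u-4:u+5]; W=np.clip(np.median(w)-15-w,0,None); yy,xx=np.mgrid[-4:5,-4:5]
    uu=u+(W*xx).sum()/W.sum(); vv=v+(W*yy).sum()/W.sum(); q=onplane(c,uu,vv,.08); S.append(q[:2]); print(round(uu,1),round(vv,1),q.round(4))
S=np.array(S); print('ctr',S.mean(0)); 
for i in range(4): d=S[i]-S[(i+1)%4]; print(np.linalg.norm(d),np.degrees(np.arctan2(d[1],d[0])))
hsv=cv2.cvtColor(c['pixels'],cv2.COLOR_RGB2HSV)
m=cv2.inRange(hsv,(12,60,60),(30,255,255)); m2=np.zeros_like(m); m2[120:200,310:350]=m[120:200,310:350]
cs=max(cv2.findContours(m2,0,1)[0],key=cv2.contourArea)
pts=np.array([onplane(c,u,v,.104)[:2] for u,v in cs[:,0]],np.float32)
print('ply',cv2.minAreaRect(pts*1000))
# depth-based
reg=np.zeros((384,512),bool);reg[90:235,262:385]=1
top=reg&(P[...,2]>.07)&(P[...,2]<.09)
print('table',cv2.minAreaRect((P[top][:,:2]*1000).astype(np.float32)), np.median(P[top][:,2]))
mo=reg&(P[...,2]>.110)&(P[...,2]<.120)
print('mould rim',cv2.minAreaRect((P[mo][:,:2]*1000).astype(np.float32)),mo.sum(), np.median(P[mo][:,2]))
kn=reg&(P[...,2]>.155); q=P[kn]
a=q[q[:,1]>-.16];b=q[q[:,1]<-.16]; print('post',a.mean(0),len(a),a[:,2].max(),'knob',b.mean(0),len(b),b[:,2].max())
# scene
Q=cloud(s);rs=np.zeros((384,512),bool);rs[160:270,115:260]=1
q=Q[rs&(Q[...,2]>.155)&(Q[...,2]<.2)&(Q[...,0]<.6)]; a=q[q[:,1]>-.16];b=q[q[:,1]<-.16]
for n,x in(('post',a),('knob',b)): print('scene',n,len(x),x.min(0).round(4),x.max(0).round(4))
# tray
reg=np.zeros((384,512),bool);reg[98:205,120:222]=1
h=reg&(P[...,2]>.01)&(P[...,2]<.024); print('tray',h.sum(),cv2.minAreaRect((P[h][:,:2]*1000).astype(np.float32)))
m=reg&(P[...,2]>.03); print('old',m.sum(),cv2.minAreaRect((P[m][:,:2]*1000).astype(np.float32)))
```

```text
283.2 106.6 [ 0.6861 -0.1008  0.08  ]
367.8 114.9 [ 0.661  -0.3186  0.08  ]
358.8 221.8 [ 0.3862 -0.2872  0.08  ]
273.2 213.9 [ 0.4093 -0.0701  0.08  ]
ctr [ 0.53562903 -0.19418435]
0.21923489777872898 83.4158527050166
0.27656988344369454 -6.508186014231398
0.21839260238715286 -96.0802589543755
0.27849293260248204 173.6663175334489
ply ((535.9058227539062, -213.42794799804688), (44.04106140136719, 159.08753967285156), 83.49560546875)
table ((534.9129638671875, -198.1678924560547), (240.75218200683594, 300.74237060546875), 83.52688598632812) 0.08080765758351749
mould rim ((533.30712890625, -212.82638549804688), (56.98883056640625, 170.3275146484375), 83.63668060302734) 372 0.1161270929519822
post [ 0.42713521 -0.0769889   0.68968204] 154 1.312425067830657 knob [ 0.46432749 -0.20422264  0.16841037] 61 0.17262063001563321
scene post 59 [ 0.4619 -0.1298  0.1554] [ 0.4883 -0.1045  0.1728]
scene knob 42 [ 0.455  -0.2096  0.1553] [ 0.4772 -0.19    0.1716]
tray 905 ((594.0900268554688, 208.11300659179688), (254.2355194091797, 270.8400573730469), 86.88776397705078)
old 1387 ((507.89599609375, 96.41023254394531), (345.0750732421875, 119.79057312011719), 22.361392974853516)
```

Run:
```python
from h import *
c=load('top0');P=cloud(c)
ok=(c['range_z']>.3)&(P[...,0]>.4)&(P[...,0]<.75)&(P[...,1]>.05)&(P[...,1]<.35)
reg=np.zeros((384,512),bool);reg[102:202,124:220]=1
R=lambda m:cv2.minAreaRect((P[m][:,:2]*1000).astype(np.float32))
h=reg&ok&(P[...,2]>.009)&(P[...,2]<.024); print('tray',h.sum(),R(h))
m=reg&ok&(P[...,2]>.028)&(P[...,2]<.045); print('old',m.sum(),R(m))
f=reg&ok&(abs(P[...,2]-.004)<.004);print('floor',np.median(P[f][:,2]))
# rim by pixel: dark lines corners of tray at z .018
for u,v in [(132,105),(217,108),(214,199),(127,194)]: print(onplane(c,u,v,.018).round(4),onplane(c,u,v,0).round(4))
im=cv2.imread('pics/top0.png')
cv2.imwrite('pics/crop_tr.png',cv2.resize(im[95:210,115:230],None,fx=5,fy=5,interpolation=cv2.INTER_CUBIC))
```

```text
tray 1127 ((583.931884765625, 196.2738494873047), (242.58563232421875, 251.83416748046875), 86.87667083740234)
old 1354 ((585.7743530273438, 128.587890625), (56.822654724121094, 170.6129913330078), 87.83109283447266)
floor 0.004289938579906005
[0.7127 0.3064 0.018 ] [0.7175 0.311  0.    ]
[0.7009 0.0752 0.018 ] [0.7055 0.0766 0.    ]
[0.4534 0.0854 0.018 ] [0.4545 0.0869 0.    ]
[0.4702 0.3189 0.018 ] [0.4715 0.3236 0.    ]
```

View pics/crop_tr.png

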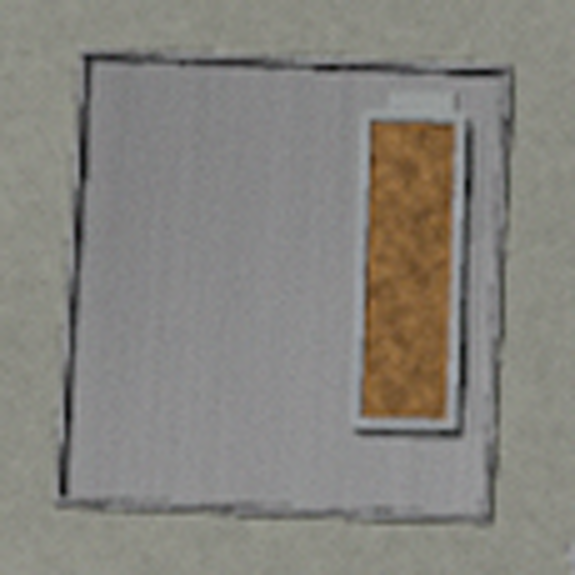

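```bash
cat >> h.py <<'E'
from scipy.spatial.transform import Rotation as Ro
YAW=np.radians(-6.45); NEST=np.array([.534,-.213,.080])
def nest(x,y,z): 
    c,s=np.cos(YAW),np.sin(YAW); return NEST+np.array([c*x-s*y,s*x+c*y,z])/1000
def to(p,yaw=YAW):
    "slide mm (tool axes) and twist to reach TCP p with tool y along -y of frame yaw, z down"
    o=get_obs(); R=Ro.from_rotvec(o['ee_rot']); T=Ro.from_euler('z',yaw)*Ro.from_matrix(np.diag([1.,-1,-1]))
    print('t',o['t'],'tcp',o['tcp_pos'].round(4),'F',o['ft_force'].round(1),'w',round(o['grip_width'],3))
    print('slide',(R.inv().apply(np.array(p)-o['tcp_pos'])*1000).round(1),'final-axes',(T.inv().apply(np.array(p)-o['tcp_pos'])*1000).round(1),'twist',(R.inv()*T).as_rotvec().round(3))
E
python3 - <<'E'
from h import *
k=nest(-69,0,150); print(k,nest(0,0,0))
to(k)
E
```

```text
[ 0.46543675 -0.20524881  0.23      ] [ 0.534 -0.213  0.08 ]
t 0.15 tcp [ 0.2296 -0.4719  0.2559] F [-0.1  0.8 -0.2] w 0.994
slide [ 328.7 -136.6   26.1] final-axes [ 204.3 -291.5   25.9] twist [-0.001  0.     0.565]
```

Emit:
{"op": "play_rows", "data": {"hand": [0,0,0,0,0,0,0,0], "slide": [[0,0,0],[0,0,0],[0,0,0],[0,0,0],[25,-35,0],[30,-45,0],[30,-45,0],[30,-45,0]], "twist": [[0,0,0.14],[0,0,0.14],[0,0,0.14],[0,0,0.14],[0,0,0],[0,0,0],[0,0,0],[0,0,0]]}}

```text
t: 1.15
tcp_pos: [0.3667, -0.3151, 0.254]
ee_rot: [-3.13, 0.208, 0.003]
ft_force: [-0.4, -0.4, -0.5]
grip_width: 1.0
```

Run:
```python
from h import *
to(nest(-69,0,150))
```

```text
t 1.15 tcp [ 0.3667 -0.3151  0.254 ] F [-0.4 -0.4 -0.5] w 1.0
slide [  83.4 -121.8   24.4] final-axes [  85.8 -120.2   24. ] twist [-0.005  0.002 -0.02 ]
```

Emit:
{"op": "play_rows", "data": {"hand": [0,0,0,0,0], "slide": [[28,-40,0],[28,-40,0],[20,-30,0],[8,-12,0],[0,0,0]], "twist": [[0,0,-0.02],[0,0,0],[0,0,0],[0,0,0],[0,0,0]]}}

```text
t: 1.78
tcp_pos: [0.4682, -0.1975, 0.2537]
ee_rot: [-3.131, 0.169, 0.005]
ft_force: [-0.4, -0.7, -0.2]
grip_width: 1.001
```

Run:
```python
from h import *
to(nest(-69,0,83))
snap('wrist','w1');snap('scene','s1')
```

```text
t 1.775 tcp [ 0.4682 -0.1975  0.2537] F [-0.4 -0.7 -0.2] w 1.001
slide [-1.6  8.5 90.7] final-axes [-1.8  8.  90.7] twist [-0.005  0.003  0.005]
```

View pics/w1.png

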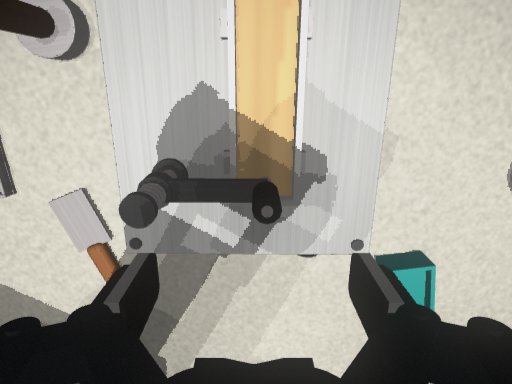

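The wrist view shows the knob top at (266,211), the post cap at (138,208), and the mould running up the picture, parallel to the image's vertical. I take the knob's position from this view.

Run:
```python
from h import *
c=load('w1'); P=cloud(c)
print('knob',onplane(c,266,212,.17),P[211,266],'post',onplane(c,138,209,.17),'pred',nest(-69,0,90),nest(-69,85,90))
m=(P[...,2]>.16)&(P[...,2]<.18)&(c['range_z']>.1); q=P[m]
a=q[q[:,1]>-.16];b=q[(q[:,1]<-.16)&(q[:,1]>-.25)]
for x in(a,b): print(len(x),x.min(0).round(4),x.max(0).round(4))
m=(P[...,2]>.110)&(P[...,2]<.12)&(c['range_z']>.1)&(P[...,0]>.5);q=P[m];print(q.min(0),q.max(0)); print(cv2.minAreaRect((q[:,:2]*1000).astype(np.float32)))
```

```text
knob [ 0.46786337 -0.20551283  0.17      ] [ 0.4680407  -0.20557042  0.16868615] post [ 0.47872507 -0.12270489  0.17      ] pred [ 0.46543675 -0.20524881  0.17      ] [ 0.47498532 -0.12078684  0.17      ]
1116 [ 0.465  -0.1338  0.1636] [ 0.4893 -0.1092  0.172 ]
729 [ 0.4588 -0.2157  0.16  ] [ 0.4779 -0.1963  0.1707]
[ 0.50000715 -0.24839615  0.11003927] [ 0.60371132 -0.18200912  0.11860032]
((549.1192016601562, -215.1952362060547), (56.151432037353516, 104.898681640625), 83.5941390991211)
```

Emit:
{"op": "play_rows", "data": {"hand": [0,0,0,0,0], "slide": [[1,8,10],[0,0,30],[0,0,30],[0,0,20],[0,0,0]], "twist": [[0,0,0],[0,0,0],[0,0,0],[0,0,0],[0,0,0]]}}

```text
t: 2.5
tcp_pos: [0.4644, -0.2119, 0.1588]
ee_rot: [-3.131, 0.183, 0.007]
ft_force: [-0.2, -0.2, 0.9]
grip_width: 1.001
```

```bash
sed -i 's/NEST=np.array.*/NEST=np.array([.536,-.2137,.080])/' h.py
python3 - <<'E'
from h import *
to([.468,-.2057,.163])
E
```

```text
t 2.5 tcp [ 0.4644 -0.2119  0.1588] F [-0.2 -0.2  0.9] w 1.001
slide [ 2.8 -6.6 -4.2] final-axes [ 2.8 -6.6 -4.2] twist [-0.005  0.005 -0.004]
```

Emit:
{"op": "play_rows", "data": {"hand": [0,0,130,180,180,180], "slide": [[3,-6,-4],[0,0,0],[0,0,0],[0,0,0],[0,0,0],[0,0,0]], "twist": [[0,0,0],[0,0,0],[0,0,0],[0,0,0],[0,0,0],[0,0,0]]}}

```text
t: 3.25
tcp_pos: [0.469, -0.2072, 0.1656]
ee_rot: [-3.133, 0.185, 0.001]
ft_force: [0.1, 1.4, 1.4]
grip_width: 0.295
```

Run:
```python
from h import *
to([.468,-.2057,.163])
```

```text
t 3.25 tcp [ 0.469  -0.2072  0.1656] F [0.1 1.4 1.4] w 0.295
slide [-1.1 -1.3  2.6] final-axes [-1.1 -1.3  2.6] twist [-0.003  0.001 -0.005]
```

Emit:
{"op": "play_rows", "data": {"hand": [255,255,255,255], "slide": [[0,0,2],[0,0,0],[0,0,0],[0,0,0]], "twist": [[0,0,0],[0,0,0],[0,0,0],[0,0,0]]}}

```text
t: 3.75
tcp_pos: [0.4694, -0.2061, 0.1656]
ee_rot: [-3.132, 0.183, -0.001]
ft_force: [-1.2, 2.5, 1.4]
grip_width: 0.21
```

Emit:
{"op": "play_rows", "data": {"hand": [255,255,255,255], "slide": [[0,0,-8],[0,0,-8],[0,0,-3],[0,0,0]], "twist": [[0,0,0],[0,0,0],[0,0,0],[0,0,0]]}}

```text
t: 4.25
tcp_pos: [0.4686, -0.2057, 0.1831]
ee_rot: [-3.13, 0.183, 0.005]
ft_force: [1.5, 0.5, -11.3]
grip_width: 0.213
```

Run:
```python
from h import *
snap('scene','s2'); im=cv2.imread('pics/s2.png'); cv2.imwrite('pics/s2c.png',cv2.resize(im[120:275,115:260],None,fx=4,fy=4)); print(get_obs()['tcp_pos'],get_obs()['ft_force'])
```

```text
[ 0.46854006 -0.20576326  0.18298348] [  1.28965698   0.97800883 -10.14591157]
```

View pics/s2c.png

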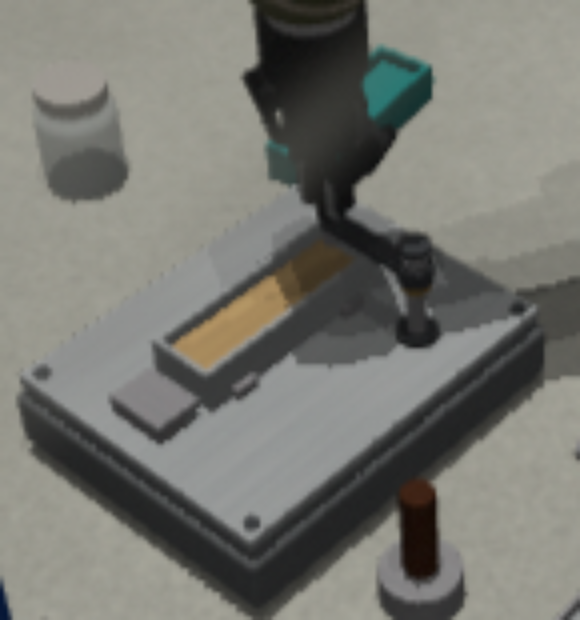

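Lifted by about 18 mm: the force reads 11 N and the toe is clear of the rim in the picture, with the mould still in place. Now I swing along the arc.

Emit:
{"op": "play_rows", "data": {"hand": [255,255,255,255,255], "slide": [[17,-2,0],[16,-5,0],[15,-8,0],[13,-11,0],[0,0,0]], "twist": [[0,0,0],[0,0,0],[0,0,0],[0,0,0],[0,0,0]]}}

```text
t: 4.92
tcp_pos: [0.5324, -0.1867, 0.1807]
ee_rot: [-3.129, 0.184, 0.014]
ft_force: [0.1, 0.8, -9.9]
grip_width: 0.218
```

```bash
cat >> h.py <<'E'
def arc(targets):
    o=get_obs(); p=o['tcp_pos']; post=np.array([.477,-.1215])
    c,s=np.cos(YAW),np.sin(YAW); d=p[:2]-post; n=np.array([c*d[0]+s*d[1],-s*d[0]+c*d[1]])*1000
    print('t',o['t'],'z',p[2].round(4),'F',o['ft_force'].round(1),'w',o['grip_width'].round(3),'r',np.linalg.norm(n).round(1),'a',np.arctan2(n[0],-n[1]).round(3))
    q=n
    for a in targets:
        t=85*np.array([np.sin(a),-np.cos(a)]); print(a,((t-q)*[1,-1]).round(1)); q=t
E
python3 - <<'E'
from h import *
arc([.9,1.1,1.3,1.5,1.7,1.9,2.1,2.25])
E
```

```text
Traceback (most recent call last):
  File "h.py", line 25, in arc
    print('t',o['t'],'z',p[2].round(4),'F',o['ft_force'].round(1),'w',o['grip_width'].round(3),'r',np.linalg.norm(n).round(1),'a',np.arctan2(n[0],-n[1]).round(3))
                                                                      ^^^^^^^^^^^^^^^^^^^^^
AttributeError: 'float' object has no attribute 'round'
```

```bash
sed -i "s/o\['grip_width'\].round(3)/round(o['grip_width'],3)/" h.py
python3 - <<'E'
from h import *
arc([.9,1.1,1.3,1.5,1.7,1.9,2.1,2.25])
E
```

```text
t 4.925 z 0.1807 F [ 0.1  0.8 -9.9] w 0.218 r 85.6 a 0.817
0.9 [ 4.2 -5.7]
1.1 [  9.2 -14.3]
1.3 [  6.1 -15.8]
1.5 [  2.9 -16.7]
1.7 [ -0.5 -17. ]
1.9 [ -3.9 -16.5]
2.1 [ -7.1 -15.4]
2.25 [ -7.2 -10.5]
```

Emit:
{"op": "play_rows", "data": {"hand": [255,255,255,255,255,255], "slide": [[4,-6,-2],[9,-14,-1],[6,-16,-1],[3,-17,0],[0,-17,0],[0,0,0]], "twist": [[0,0,0],[0,0,0],[0,0,0],[0,0,0],[0,0,0],[0,0,0]]}}

```text
t: 5.68
tcp_pos: [0.5629, -0.1141, 0.1845]
ee_rot: [-3.128, 0.184, 0.02]
ft_force: [-2.8, 0.2, -10.8]
grip_width: 0.211
```

Run:
```python
from h import *
arc([1.8,2.0,2.15,2.3,2.4])
```

```text
t 5.675 z 0.1845 F [ -2.8   0.2 -10.8] w 0.211 r 86.2 a 1.769
1.8 [-1.7 -2.4]
2.0 [ -5.5 -16.1]
2.15 [ -6.2 -11.2]
2.3 [ -7.8 -10.1]
2.4 [-6. -6.]
```

Emit:
{"op": "play_rows", "data": {"hand": [255,255,255,255,255], "slide": [[-2,-2,0],[-6,-16,0],[-6,-11,0],[-8,-10,0],[0,0,0]], "twist": [[0,0,0],[0,0,0],[0,0,0],[0,0,0],[0,0,0]]}}

```text
t: 6.3
tcp_pos: [0.5445, -0.0691, 0.1856]
ee_rot: [-3.128, 0.184, 0.017]
ft_force: [-0.6, 0.1, -10.7]
grip_width: 0.208
```

Run:
```python
from h import *
arc([2.3,2.38])
```

```text
t 6.3 z 0.1856 F [ -0.6   0.1 -10.7] w 0.208 r 85.4 a 2.343
2.3 [2.2 3. ]
2.38 [-4.7 -4.9]
```

Emit:
{"op": "play_rows", "data": {"hand": [255,255,255,255,255,255], "slide": [[-2,-3,0],[0,0,8],[0,0,8],[0,0,8],[0,0,4],[0,0,0]], "twist": [[0,0,0],[0,0,0],[0,0,0],[0,0,0],[0,0,0],[0,0,0]]}}

```text
t: 7.05
tcp_pos: [0.5429, -0.0666, 0.1563]
ee_rot: [-3.129, 0.186, 0.015]
ft_force: [-1.8, -1.0, -4.9]
grip_width: 0.212
```

Run:
```python
from h import *
arc([2.38])
```

```text
t 7.05 z 0.1563 F [-1.8 -1.  -4.9] w 0.212 r 85.8 a 2.377
2.38 [-0.7  0.4]
```

Emit:
{"op": "play_rows", "data": {"hand": [255,180,120,0,0,0,0,0], "slide": [[0,0,2],[0,0,0],[0,0,0],[0,0,0],[0,0,0],[0,0,-25],[0,0,-30],[0,0,0]], "twist": [[0,0,0],[0,0,0],[0,0,0],[0,0,0],[0,0,0],[0,0,0],[0,0,0],[0,0,0]]}}

```text
t: 8.05
tcp_pos: [0.5449, -0.0672, 0.2137]
ee_rot: [-3.13, 0.185, 0.005]
ft_force: [0.3, -0.1, -1.8]
grip_width: 1.001
```

Run:
```python
from h import *
c=snap('wrist','w3');s=snap('scene','s3');to(nest(0,0,130))
im=cv2.imread('pics/s3.png'); cv2.imwrite('pics/s3c.png',np.hstack([cv2.resize(im[120:275,115:260],(400,428)),cv2.resize(cv2.imread('pics/w3.png'),(400,428))]))
```

```text
t 8.15 tcp [ 0.5439 -0.0669  0.2113] F [ 0.8 -0.  -0.4] w 0.999
slide [  9.5 146.7   0.2] final-axes [  8.6 146.7   1.3] twist [-0.007  0.008 -0.006]
```

View pics/s3c.png

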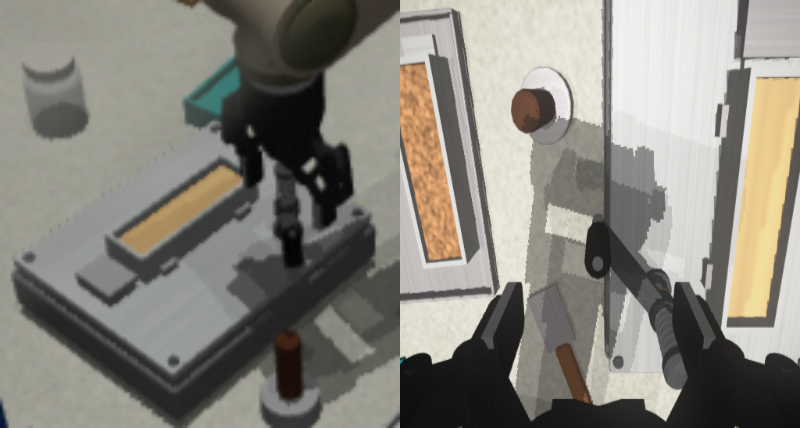

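The wrist half of the picture shows the knob free at (597,260), swung out to the left and let down, with the mould untouched in its guides. Next I go over the mould's middle.

Emit:
{"op": "play_rows", "data": {"hand": [0,0,0,0,0], "slide": [[3,35,0],[2,40,0],[2,40,0],[1,22,0],[0,0,0]], "twist": [[0,0,0],[0,0,0],[0,0,0],[0,0,0],[0,0,0]]}}

```text
t: 8.78
tcp_pos: [0.534, -0.2061, 0.2044]
ee_rot: [-3.124, 0.183, 0.025]
ft_force: [0.7, -0.2, -0.5]
grip_width: 1.0
```

Run:
```python
from h import *
c=snap('wrist','w4');to(nest(0,0,33)); P=cloud(c)
m=(P[...,2]>.110)&(P[...,2]<.12)&(c['range_z']>.1)&(abs(P[...,1]+.213)<.05);q=P[m]; print(cv2.minAreaRect((q[:,:2]*1000).astype(np.float32)))
s=snap('top','t4');P=cloud(s);m=(P[...,2]>.13)&(P[...,2]<.165)&(P[...,1]>-.15)&(P[...,1]<-.03)&(P[...,0]>.4)&(P[...,0]<.65);q=P[m];print(len(q),q.min(0),q.max(0))
```

```text
t 8.825 tcp [ 0.5341 -0.2053  0.2045] F [ 0.2 -0.4  0.2] w 0.997
slide [ 4.4  9.2 91.3] final-axes [ 2.8  8.2 91.5] twist [-0.011  0.017 -0.003]
((536.3319702148438, -213.8149871826172), (56.25755310058594, 170.4976348876953), 83.6250991821289)
67 [ 0.47509619 -0.11065697  0.13097346] [ 0.54881983 -0.05700045  0.16496596]
```

View pics/w4.png

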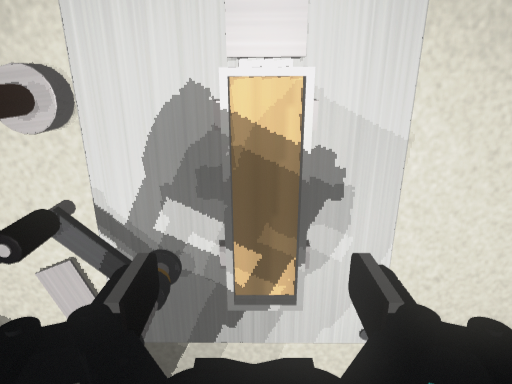

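The mould's rim rectangle spans (222..312, 68..308) and measures 170 x 56 mm at (0.536,-0.214), which matches nest. The knob is at (10,250), still swung out.

Emit:
{"op": "play_rows", "data": {"hand": [0,0,0,0,0], "slide": [[3,8,0],[0,0,25],[0,0,25],[0,0,10],[0,0,0]], "twist": [[-0.011,0.017,0],[0,0,0],[0,0,0],[0,0,0],[0,0,0]]}}

```text
t: 9.5
tcp_pos: [0.5383, -0.2107, 0.1444]
ee_rot: [3.134, -0.172, 0.01]
ft_force: [-0.1, -0.0, -0.6]
grip_width: 1.001
```

Run:
```python
from h import *
to(nest(0,0,33))
```

```text
t 9.5 tcp [ 0.5383 -0.2107  0.1444] F [-0.1 -0.  -0.6] w 1.001
slide [-2.1  3.1 31.4] final-axes [-1.9  3.2 31.4] twist [ 0.003 -0.006  0.003]
```

Emit:
{"op": "play_rows", "data": {"hand": [0,0,0,0], "slide": [[-2,3,5],[0,0,15],[0,0,8],[0,0,0]], "twist": [[0.003,-0.006,0],[0,0,0],[0,0,0],[0,0,0]]}}

```text
t: 10.0
tcp_pos: [0.5364, -0.214, 0.116]
ee_rot: [3.136, -0.172, 0.003]
ft_force: [-0.7, -0.1, 0.6]
grip_width: 1.0
```

Run:
```python
from h import *
to(nest(0,0,33))
```

```text
t 10.0 tcp [ 0.5364 -0.214   0.116 ] F [-0.7 -0.1  0.6] w 1.0
slide [-0.5 -0.3  3. ] final-axes [-0.5 -0.3  3. ] twist [ 0.001 -0.002  0.003]
```

Emit:
{"op": "play_rows", "data": {"hand": [40,70,85,255,255,255,255], "slide": [[0,0,3],[0,0,0],[0,0,0],[0,0,0],[0,0,0],[0,0,0],[0,0,0]], "twist": [[0,0,0],[0,0,0],[0,0,0],[0,0,0],[0,0,0],[0,0,0],[0,0,0]]}}

```text
t: 10.88
tcp_pos: [0.5369, -0.2139, 0.1138]
ee_rot: [3.136, -0.172, 0.005]
ft_force: [-0.2, 1.6, 0.7]
grip_width: 0.649
```

Emit:
{"op": "play_rows", "data": {"hand": [255,255,255,255,255], "slide": [[-8,0,0],[-8,0,0],[-8,0,0],[-7,0,0],[0,0,0]], "twist": [[0,0,0],[0,0,0],[0,0,0],[0,0,0],[0,0,0]]}}

```text
t: 11.5
tcp_pos: [0.504, -0.2105, 0.1137]
ee_rot: [3.135, -0.173, 0.008]
ft_force: [-0.3, 0.4, 0.8]
grip_width: 0.646
```

Run:
```python
from h import *
to(nest(0,0,33)); snap('top','t5');c=snap('scene','s5'); im=cv2.imread('pics/s5.png'); cv2.imwrite('pics/s5c.png',cv2.resize(im[130:275,105:260],None,fx=4,fy=4))
```

```text
t 11.5 tcp [ 0.504  -0.2105  0.1137] F [-0.3  0.4  0.8] w 0.646
slide [32.2 -0.3  0.9] final-axes [32.2 -0.4  0.7] twist [ 0.002 -0.005  0.002]
```

View pics/s5c.png

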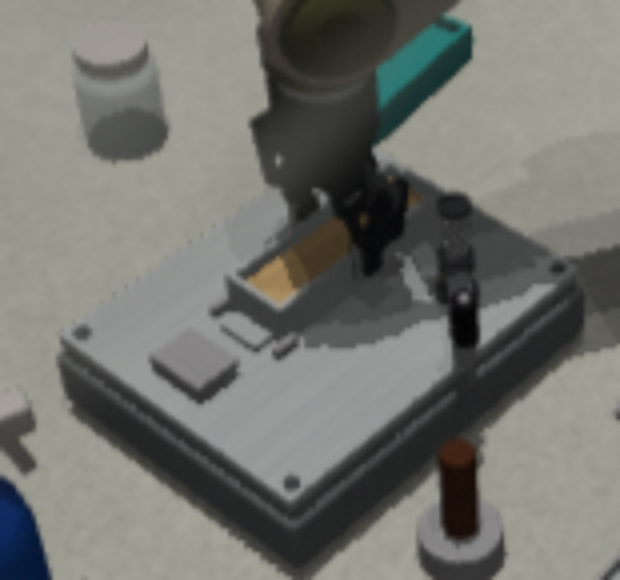

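The tab (247,330) is clear of the lip, so I lift straight up.

Emit:
{"op": "play_rows", "data": {"hand": [255,255,255,255,255,255], "slide": [[0,0,-10],[0,0,-25],[0,0,-35],[0,0,-35],[0,0,-25],[0,0,0]], "twist": [[0,0,0],[0,0,0],[0,0,0],[0,0,0],[0,0,0],[0,0,0]]}}

```text
t: 12.35
tcp_pos: [0.5028, -0.2092, 0.2461]
ee_rot: [-3.135, 0.171, 0.004]
ft_force: [-0.2, -0.1, -6.8]
grip_width: 0.646
```

Run:
```python
from h import *
to([.587,.244,.25],np.radians(-3.1)); snap('scene','s6');snap('wrist','w6')
```

```text
t 12.35 tcp [ 0.5028 -0.2092  0.2461] F [-0.2 -0.1 -6.8] w 0.646
slide [  34.5 -459.7   -3.2] final-axes [  59.6 -457.1   -3.9] twist [-0.002  0.002 -0.055]
```

View pics/s6.png

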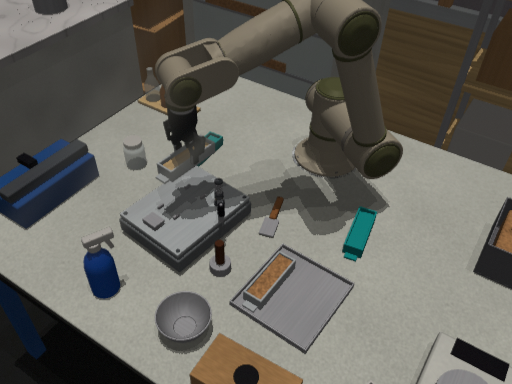

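View pics/w6.png

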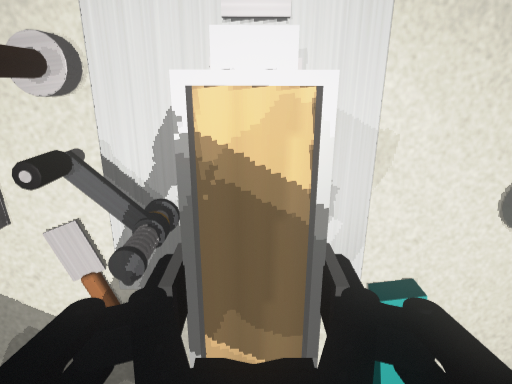

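The mould is held level at (190,155) in the scene view and the finger is still swung out. I carry it across to the tray.

Emit:
{"op": "play_rows", "data": {"hand": [255,255,255,255,255,255,255,255], "slide": [[2,-15,-3],[3,-30,0],[3,-40,0],[3,-40,0],[3,-40,0],[3,-40,0],[3,-30,0],[0,-10,0]], "twist": [[0,0,0],[0,0,-0.01],[0,0,-0.01],[0,0,-0.01],[0,0,-0.01],[0,0,-0.01],[0,0,-0.01],[0,0,0]]}}

```text
t: 13.45
tcp_pos: [0.5407, 0.0476, 0.2399]
ee_rot: [-3.129, 0.072, 0.033]
ft_force: [-0.2, -1.1, -5.5]
grip_width: 0.642
```

Run:
```python
from h import *
to([.587,.244,.25],np.radians(-3.1))
```

```text
t 13.45 tcp [0.5407 0.0476 0.2399] F [-0.2 -1.1 -5.5] w 0.642
slide [  37.  -198.4   -8.7] final-axes [  35.6 -198.6  -10.1] twist [-0.011  0.021  0.008]
```

Emit:
{"op": "play_rows", "data": {"hand": [255,255,255,255,255,255,255], "slide": [[5,-20,-4],[6,-35,-4],[7,-40,0],[7,-35,0],[6,-25,0],[2,-10,0],[0,0,0]], "twist": [[-0.005,0.01,0],[-0.005,0.01,0],[0,0,0],[0,0,0],[0,0,0],[0,0,0],[0,0,0]]}}

```text
t: 14.32
tcp_pos: [0.5804, 0.2155, 0.2431]
ee_rot: [3.139, -0.077, -0.016]
ft_force: [0.3, -1.0, -6.7]
grip_width: 0.642
```

Run:
```python
from h import *
to([.587,.244,.25],np.radians(-3.1))
```

```text
t 14.325 tcp [0.5804 0.2155 0.2431] F [ 0.3 -1.  -6.7] w 0.642
slide [  5.2 -28.8  -7. ] final-axes [  5.1 -28.8  -6.9] twist [0.002 0.01  0.005]
```

Emit:
{"op": "play_rows", "data": {"hand": [255,255,255,255,255,255,255], "slide": [[3,-15,0],[2,-13,0],[0,0,15],[0,0,30],[0,0,30],[0,0,15],[0,0,0]], "twist": [[0,0.01,0.005],[0,0,0],[0,0,0],[0,0,0],[0,0,0],[0,0,0],[0,0,0]]}}

```text
t: 15.2
tcp_pos: [0.5867, 0.2422, 0.1474]
ee_rot: [3.137, -0.089, -0.003]
ft_force: [0.1, 0.9, -4.8]
grip_width: 0.643
```

Run:
```python
from h import *
to([.587,.244,.038],np.radians(-3.1)); snap('wrist','w7'); c=snap('scene','s7')
im=cv2.imread('pics/s7.png'); cv2.imwrite('pics/s7c.png',np.hstack([cv2.resize(im[200:350,200:370],(400,353)),cv2.resize(cv2.imread('pics/w7.png'),(400,353))]))
```

```text
t 15.2 tcp [0.5867 0.2422 0.1474] F [ 0.1  0.9 -4.8] w 0.643
slide [  0.4  -2.2 109.4] final-axes [  0.2  -1.8 109.4] twist [ 0.004  0.002 -0.003]
```

View pics/s7c.png

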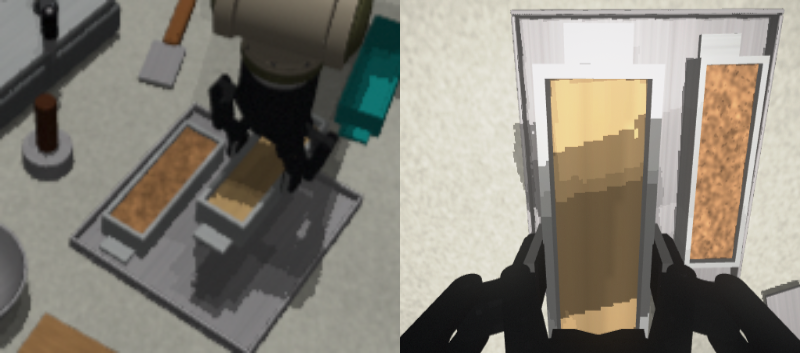

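The mould hangs over the free half of the tray. The composite's wrist half shows the tray's left wall at (520,150) and the old mould at (725,160), both with clearance.

Emit:
{"op": "play_rows", "data": {"hand": [255,255,255,255,255,255], "slide": [[0,-2,15],[0,0,25],[0,0,25],[0,0,15],[0,0,5],[0,0,0]], "twist": [[0.004,0.002,0],[0,0,0],[0,0,0],[0,0,0],[0,0,0],[0,0,0]]}}

```text
t: 16.05
tcp_pos: [0.5897, 0.2454, 0.0635]
ee_rot: [-3.137, 0.089, -0.017]
ft_force: [1.0, -0.6, -5.6]
grip_width: 0.64
```

Run:
```python
from h import *
to([.587,.244,.038],np.radians(-3.1))
```

```text
t 16.05 tcp [0.5897 0.2454 0.0635] F [ 1.  -0.6 -5.6] w 0.64
slide [-2.9  1.7 25.4] final-axes [-2.7  1.6 25.5] twist [-0.004 -0.011 -0.002]
```

Emit:
{"op": "play_rows", "data": {"hand": [255,255,255,255,255], "slide": [[0,0,4],[0,0,6],[0,0,5],[0,0,4],[0,0,0]], "twist": [[-0.004,-0.011,0],[0,0,0],[0,0,0],[0,0,0],[0,0,0]]}}

```text
t: 16.68
tcp_pos: [0.5906, 0.2457, 0.0449]
ee_rot: [-3.14, 0.089, -0.003]
ft_force: [-0.2, 0.3, -5.6]
grip_width: 0.642
```

Run:
```python
from h import *
to([.587,.244,.038],np.radians(-3.1))
```

```text
t 16.675 tcp [0.5906 0.2457 0.0449] F [-0.2  0.3 -5.6] w 0.642
slide [-3.5  1.9  6.8] final-axes [-3.5  1.9  6.9] twist [-0.    -0.002 -0.002]
```

Emit:
{"op": "play_rows", "data": {"hand": [255,255,255,255], "slide": [[0,0,2],[0,0,2],[0,0,1],[0,0,0]], "twist": [[0,0,0],[0,0,0],[0,0,0],[0,0,0]]}}

```text
t: 17.18
tcp_pos: [0.5908, 0.2457, 0.0398]
ee_rot: [-3.14, 0.089, -0.004]
ft_force: [-0.2, -0.6, -5.0]
grip_width: 0.642
```

Emit:
{"op": "play_rows", "data": {"hand": [255,255,255,255], "slide": [[0,0,1.5],[0,0,1.5],[0,0,0],[0,0,0]], "twist": [[0,0,0],[0,0,0],[0,0,0],[0,0,0]]}}

```text
t: 17.68
tcp_pos: [0.591, 0.2458, 0.0378]
ee_rot: [-3.14, 0.088, -0.005]
ft_force: [-1.0, 0.1, -4.2]
grip_width: 0.64
```

Emit:
{"op": "play_rows", "data": {"hand": [255,255,255], "slide": [[0,0,1.5],[0,0,0],[0,0,0]], "twist": [[0,0,0],[0,0,0],[0,0,0]]}}

```text
t: 18.05
tcp_pos: [0.5911, 0.2458, 0.0378]
ee_rot: [-3.14, 0.088, -0.005]
ft_force: [-1.3, -0.5, -2.9]
grip_width: 0.646
```

The mould has made contact: z stays at 0.0378 and the load is coming off. I release it and rise.

Emit:
{"op": "play_rows", "data": {"hand": [85,60,40,30,30,30,30,30], "slide": [[0,0,0],[0,0,0],[0,0,0],[0,0,0],[0,0,-10],[0,0,-30],[0,0,-40],[0,0,-40]], "twist": [[0,0,0],[0,0,0],[0,0,0],[0,0,0],[0,0,0],[0,0,0],[0,0,0],[0,0,0]]}}

```text
t: 19.05
tcp_pos: [0.5906, 0.2456, 0.1615]
ee_rot: [-3.14, 0.088, -0.004]
ft_force: [0.5, 0.6, 0.5]
grip_width: 0.881
```

Emit:
{"op": "play_rows", "data": {"hand": [30,30,30,30], "slide": [[0,0,-40],[0,0,-30],[0,0,0],[0,0,0]], "twist": [[0,0,0],[0,0,0],[0,0,0],[0,0,0]]}}

```text
t: 19.55
tcp_pos: [0.5906, 0.2457, 0.239]
ee_rot: [-3.138, 0.088, -0.016]
ft_force: [0.1, -0.3, -1.4]
grip_width: 0.879
```

Run:
```python
from h import *
print(get_obs()['tcp_pos'],get_obs()['ft_force'])
snap('wrist','w8'); c=snap('scene','s8');P=cloud(load('w8'))
m=(P[...,2]>.03)&(P[...,2]<.048)&(load('w8')['range_z']>.1)
for lo,hi in((.19,.32),(.08,.18)):
    q=P[m&(P[...,1]>lo)&(P[...,1]<hi)&(P[...,0]>.48)&(P[...,0]<.7)]; print(cv2.minAreaRect((q[:,:2]*1000).astype(np.float32)),np.percentile(q[:,2],[5,50,95]))
    A=np.c_[q[:,:2],np.ones(len(q))]; 
    r=q[q[:,2]>.036]; print('tilt',np.linalg.lstsq(np.c_[r[:,:2],np.ones(len(r))],r[:,2],rcond=None)[0])
im=cv2.imread('pics/s8.png'); cv2.imwrite('pics/s8c.png',np.hstack([cv2.resize(im[150:350,110:370],(430,331)),cv2.resize(cv2.imread('pics/w8.png'),(370,331))]))
```

```text
[0.59055686 0.24572882 0.23895969] [ 0.05184502 -0.34730865 -1.35753975]
((590.5196533203125, 245.4584197998047), (56.081939697265625, 170.04541015625), 86.7577133178711) [0.03219004 0.04001629 0.04127969]
tilt [ 0.00214598 -0.00083958  0.0389822 ]
((588.9696044921875, 127.65528869628906), (57.4838752746582, 170.45030212402344), 88.04671478271484) [0.03307078 0.03459979 0.04072206]
tilt [0.00195951 0.00193251 0.03828681]
```

View pics/s8c.png

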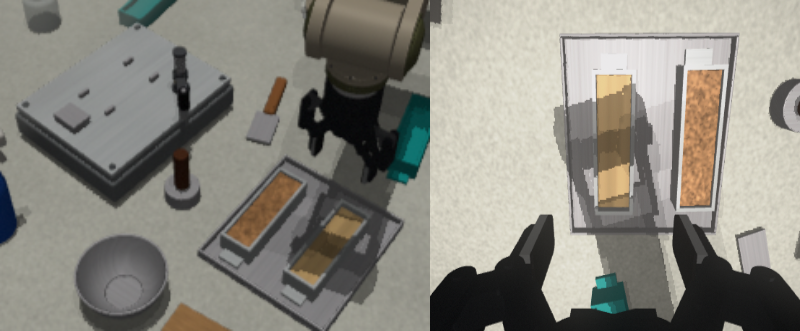

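The mould lies flat in the tray: rim at z 0.040, level to within 0.003 rad, about 7 mm and 49 mm from the tray's centre. The old mould, scraper and tamper are where they were, the finger is still swung out, and the hand is free.

```bash
python3 -c "
from cell import *
print(sign_off())"
```

```text
the job is handed in; nothing more can be done
None
```

I lifted the finger by its knob, swung it out to about 2.38 rad (near its 2.4 stop), let it down and released it. Then I drew the mould about 32 mm out from under the lip, lifted it, carried it level and set it down in the free half of the tray. I handed the job in at about 19.7 s; `sign_off()` gives no verdict.

Last checks before handing in:
- **Mould:** flat on the tray's floor, rim at 0.040 m, tilt about 0.002 rad, about 7 mm (x) and 49 mm (y) from the tray's centre.
- **Finger:** the picture shows it still swung out; I did not measure its angle again after release.
- **Other mould:** measured within about 3 mm of its first reading, a gap close to the camera calibration error (about 2 mm).
- **Scraper and tamper:** judged by eye only; they look unmoved in the pictures.
- **Hand:** clear of everything at 0.24 m.

No check failed. Small disagreements of 2–4 mm between camera views in the knob's and post's positions were settled with the close wrist view before gripping.

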